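# Weigh the hanging planter and mark its weight

## Task

Weigh the hanging planter before it is packed: take it by its handle, hang it on the spring scale's double hook and let the spring take the weight gently, without dropping or jerking, then let go. Once it hangs still, slide the scale's marker level with the pointer and leave it there, with the planter still hanging and the other things on the table left where they are.

Things in the scene. Friction and masses are not known exactly. Their poses are not given: they have to be found in the camera images.
- planter: grey-brown clay pot, 85 mm high, 72 mm wide at the foot and 100 at the rim, with a rigid upright wire handle; 0.25 to 0.83 kg, unknown. Origin under its centre, z up. The handle lies in the pot's y-z plane: uprights at y = +54 and -54 mm and a straight top wire along y, 7 mm thick, its axis 170 mm above the underside (85 above the rim).
- handle_mid (a point): middle of the planter's top wire, on the wire's axis, with the planter's axes (y along the wire). A round wooden sleeve, 14 mm thick and 40 mm long, sits here: the place to grip. The bare wire at both sides of it is to lie on the two prongs; the sleeve fits between them with 6 mm to spare each side.
- scale_stand: grey spring scale, fixed: base 150 x 200 x 18 mm, a square steel column 350 mm high (26 x 34 mm). Origin on the table under the column's axis. The double hook sticks out to its own -x; the marker with its handle stands out to its own +y, on a thin rod 55 mm from the column's axis (rod and its bracket end 304 mm above the table).
- hook_seat (a point): where handle_mid lies when hung; stand's axes; 130 mm out from the column's axis, 272 mm high when empty; sinks with the hook. Double hook: two V prongs of 8 mm bar at y = +30 and -30 mm (52 mm free between), bottoms here. Each rises to -x to a free tip (32 mm out, 22 mm up) and to +x to a cross bar (75 mm away, 37 mm up). The top wire, along y, comes in over the tips from -x and down into the Vs.
- scale (a joint): how far the load has pulled the hook and pointer down, m: 0 when empty, at most 0.095; 0.089 m per kg (spring of 110 N/m), so 0.022 to 0.074 under the planter alone. It bobs for a second or two when let go. Delicate: a hook that goes faster than about 0.15 m/s, as when a load is let go before the spring carries it, has been jerked.
- pointer_tip (a point): tip of the black pointer that goes down with the hook beside the column, over a scale of ticks 5 mm apart; 250 mm above the table when empty.
- marker (a joint): how far the marker has been slid down its rod, m: 0 to 0.09; it starts near the top. At equal values of this and the scale joint the marker is level with the pointer. It slides with about 3 N of friction and stays where it is left.
- marker_tip (a point): black index line of the marker, facing the pointer; to be brought to the height of the pointer's tip.
- marker_grip (a point): where to grip the marker: on its handle, a level bar along the stand's y, 12 mm thick (in the stand's x) and 20 mm high; this point is at mid height, 22 mm from its free end, 128 mm from the column's axis; with the stand's axes. Take it from above, fingers on its two sides.
- cup: bystander: clay cup without handle, 100 mm high, 80 mm wide; origin under its centre
- brown_bowl: bystander: brown glazed bowl, 70 mm high, 100 mm wide; origin under its centre
- tape_roll: bystander: roll of packing tape lying flat, 90 mm wide, 45 mm high; origin under its centre
- foam_block: bystander: foam block 60 x 110 x 50 mm; origin under its centre
- brush: bystander: hand brush lying flat
- carton: bystander: small carton 120 x 90 x 70 mm; origin under its centre
- saucer: bystander: clay saucer, 120 mm wide, 18 mm high; origin under its centre
Mind the look-alikes: they are no part of the job. What is shaped like the planter but green or red is not meant.

How it is judged (in metres and radians):
On the way:
1. the planter hangs free on the double hook, let go and still, and the marker has not been moved yet (distance between handle_mid and hook_seat below 0.012 m and contact force between each of the arm, the fingers and planter below 0.05 N and value of joint scale above 0.015 m and velocity of joint scale between -0.015 and 0.015 m/s and linear speed of planter below 0.04 m/s and value of joint marker below 0.016 m), for 0.3 s.
At the end, for the whole second after the job is handed in: The planter hangs free and still with its top wire in both prongs of the hook (middle of the wire within 12 mm of the hook seat, under 40 mm/s; scale moving under 15 mm/s), and the marker's index is within 4 mm of the pointer's height (distance between handle_mid and hook_seat below 0.012 m and value of joint scale above 0.015 m and velocity of joint scale between -0.015 and 0.015 m/s and linear speed of planter below 0.04 m/s and z of marker_tip in the frame of pointer_tip between -0.004 and 0.004 m); the robot touches nothing.
It fails at once if the scale is jerked: its hook moves faster than 0.16 m/s up or down (velocity of joint scale above 0.16 m/s or velocity of joint scale below -0.16 m/s).
It fails at once if a bystander is moved by more than 30 mm (distance of any of cup, brown_bowl, tape_roll, foam_block, brush, carton, saucer from where it was at the start of the episode above 0.03 m).
It also fails if it takes over 70 s, if anything falls off the work surface, if the arm or the gripper's body presses on something with over 40 N, if the wrist force passes 120 N, or if a joint passes its speed limit or range.

## Robot

A 6-joint arm with a two-finger parallel gripper is mounted at the origin on the work surface. World frame = base frame: x ahead of the robot, y to its left, z up, the work surface at z = 0. Lengths are in m, angles in degrees, forces in N, time in s.
With the tool pointing down it reaches from about 0.4 to 0.825 m from the base axis. Payload 7 kg.
Tool frame: the origin (TCP) lies on the centre line of the jaws, within the pads' length; the fingertips stand 14 mm ahead of it and the grasp point (between the pads) lies 5 mm behind it; z points along the fingers, y is the line along which they close (so a half turn about z gives the same grasp; the last joint's range is limited). The gripper opens to 88 mm and grips with 3 to 60 N. Pads are 19 mm wide; open, the fingers measure 130 mm over their backs; the gripper's body (78 mm by 193 mm) begins 47 mm behind the grasp point.
Start: joints at [-59.009, 20.546, 0.682, 0, -70.136, -16.507], TCP at [0.169, -0.654, 0.241] pointing down, gripper open.
Joint ranges: [-176.03, 176.03], [-82.01, 121.73], [-58.28, 71.71], [-173.87, 95.51], [-174.79, -0.11], [-173.66, 173.66]. Speed limits (degrees/s): [136.94, 136.94, 172.46, 180, 180, 180].

## Interface

Orientations are given as [roll, pitch, yaw] about the fixed x, y, z axes, in that order (R = Rz(yaw) Ry(pitch) Rx(roll)).
In Python, from plant import r gives the robot as it stands.
- The arm moves only by the tool send_rows, never from a script. Its argument "steps" is a list of rows, each an object with "dp": the shift along the tool's x, y, z in mm, a list of three; "roll": the turn about the tool's z in rad; "jaw": the opening in per cent of the stroke, from 0 (shut) to 100 (fully open). In form: [{"dp": [tx, ty, tz], "roll": roll, "jaw": jaw}, ...]. A call has 1 to 5 rows; each row is the pose to reach, as a shift and turn from the pose commanded when the call began, along the tool's axes at that moment; what a row does not reach only later rows make up. A row lasts 1/8 s, in which the tool goes at most 62.5 mm and 10.7 degrees, less where a joint would pass 70% of its speed; a pose out of reach is approached as far as the arm can. A call with a gripper value outside its range is refused whole. The fingers move at their own pace and stop on an object; "newtons" is the grip in N (left out, the last holds). Time passes only in rows, so rows that repeat a pose let the fingers close. It gives the time, the measured TCP pose, the force, the opening and the grip force at its end, in the units of the state.
- r.get_state(): the state, without advancing time (a new reading comes with each control period).
- r.capture(name): name is "scene" or "top"; returns a dict with "image" (480x640x3 uint8, blue, green, red), "K" (3x3 intrinsics, pixels), "dist" ([k1, k2, p1, p2, k3] as OpenCV has them; the pictures are not rectified), "rvec" (rotation vector, rad) and "tvec" (3), from world to camera coordinates, as OpenCV has them. Camera axes: x right, y down, z forward; pixel columns grow to the right and rows downward; lengths in m; the calibration is good to about 2 mm. A picture is of the moment at which its call begins. There is no depth.
- r.close_job(): hands the job in; it is judged then, once.
The state is a dict: "time_s": time; "joints": joint angles; "qd": joint speeds; "joint_torque": joint torques, N m; "tcp_pos": TCP position; "eef_rot": TCP orientation; "contact_force": force on the tool from outside, world axes, zero at the start; "moment": the same for the moment, N m; "gripper_width": finger opening in m; "gripper_force": force on a finger pad.
Only numpy, scipy, OpenCV 4.12 (cv2) and the standard library are available. Lean on these libraries where they do the work, as an engineer would, in place of code of your own. Each camera call takes 0.05 s, during which the arm holds its last target. There are 200 camera calls.

## Working session

There is one attempt and no reset: what is moved stays moved. The work goes in short steps, Python scripts to look and compute and a tool call to move; the robot and the scene stay as the last step left them, time stands still between calls to the robot, and variables do not carry over. Pictures are saved under pics/ and viewed, at most 10 in all, crops included, and the job is handed in when it is done.

Besides the shell and the picture viewer there is one more tool, called after "Request:" as a command line: name --argument value ..., lists and objects as JSON in quotes. send_rows: Moves the arm, as the interface text tells. Its arguments: {"type":"object","properties":{"steps":{"type":"array","items":{"type":"object","properties":{"dp":{"type":"array","items":{"type":"number"}},"roll":{"type":"number"},"jaw":{"type":"number"}}}},"newtons":{"type":"number"}},"required":["steps"]}

```bash
mkdir -p pics; ls
python3 - <<'E'
from plant import r
import cv2
for n in("scene","top"):
    c=r.capture(n); cv2.imwrite(f"pics/{n}0.png",c["image"])
    R=cv2.Rodrigues(c["rvec"])[0]; print(n,-R.T@c["tvec"].ravel(),R[2],c["K"][0,0])
print(r.get_state())
E
```

```text
pics
scene [ 1.01493275 -0.48652581  1.12724924] [-0.4448196   0.38566937 -0.80832831] 489.32981739367034
top [ 0.16741369 -0.03614935  1.71929155] [ 0.21338503  0.00834062 -0.97693258] 611.1390104459792
{'time_s': 0.1, 'joints': array([-5.90068761e+01,  2.05871042e+01,  6.39097329e-01, -1.71518803e-02,
       -7.01363915e+01, -1.65067578e+01]), 'qd': array([-0.10366403,  0.05835475,  0.1423841 , -0.06604245,  0.05857928,
       -0.0342116 ]), 'joint_torque': array([-5.32762977e-03, -5.84162164e+01,  2.93751061e+01,  7.01568782e+00,
        1.01226254e-02, -6.17470278e-05]), 'tcp_pos': array([ 0.16871626, -0.65314234,  0.23972133]), 'eef_rot': array([ 1.79914498e+02, -8.52188320e-03, -1.65519467e+02]), 'contact_force': array([ 0.02914221,  0.22469035, -0.15797326]), 'moment': array([ 0.01178499,  0.01577797, -0.02314514]), 'gripper_force': 0.0, 'gripper_width': 0.08749403864056315}
```

View pics/scene0.png

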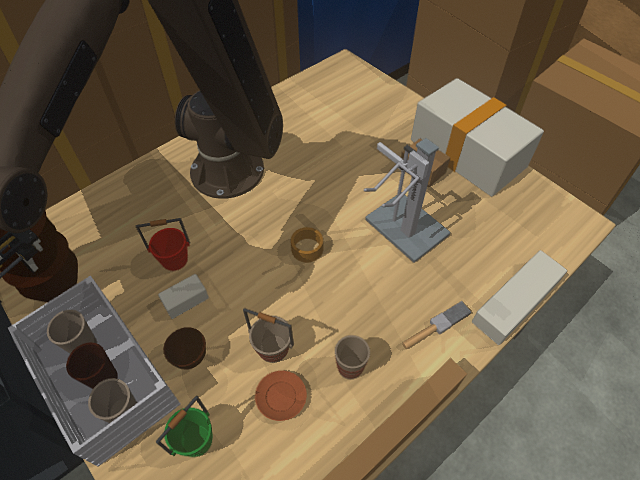

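View pics/top0.png

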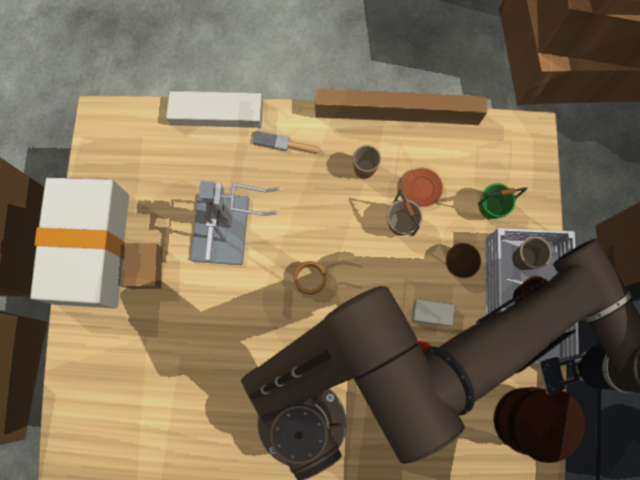

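Both views show these candidates:
- The clay pot with a wire handle, at scene (268,335) and top (404,215). It is grey-brown, so this is the planter.
- The red pot, at scene (168,245).
- The green pot, at scene (190,430) and top (497,200).
- The handleless cup, at scene (352,355).
- The cups in the crate, around scene (90,365).

The stand is at scene (410,200) and top (220,220), with its hook prongs pointing to world -y. I'll check the choice in one close crop.

Run:
```python
import cv2,numpy as np
s=cv2.imread("pics/scene0.png");t=cv2.imread("pics/top0.png")
def c(i,x,y,w,h): return cv2.resize(i[y:y+h,x:x+w],(400,300),interpolation=cv2.INTER_CUBIC)
o=np.vstack([np.hstack([c(s,228,300,80,60),c(s,350,130,120,90)]),np.hstack([c(t,364,180,80,60),c(t,180,170,120,90)])])
cv2.imwrite("pics/crop1.png",o)
```

```text
(no output)
```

View pics/crop1.png

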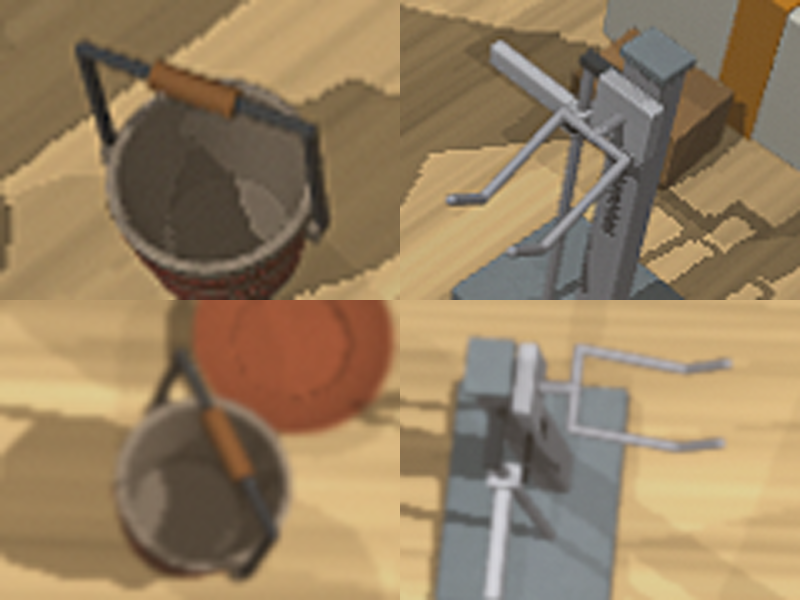

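The grey-brown pot's wire and wooden sleeve are clear: sleeve middle at scene (267,317.5) and top (409,208.7). The prong tips, bottoms, cross bar and marker handle can also be read in both views, so I can triangulate them.

```bash
cat > h.py <<'E'
import cv2,numpy as np
from plant import r
def P(c): return np.hstack([cv2.Rodrigues(c["rvec"])[0],np.reshape(c["tvec"],(3,1))])
def und(c,p): return cv2.undistortPoints(np.float64(p).reshape(-1,1,2),c["K"],c["dist"]).reshape(-1,2)
def tri(cs,ct,ps,pt):
    a,b=und(cs,ps),und(ct,pt)
    X=cv2.triangulatePoints(P(cs),P(ct),a.T,b.T); X=(X[:3]/X[3]).T
    e=[np.linalg.norm(cv2.projectPoints(X,c["rvec"],c["tvec"],c["K"],c["dist"])[0].reshape(-1,2)-p,axis=1) for c,p in((cs,ps),(ct,pt))]
    return X,e[0]+e[1]
def onz(c,p,z):
    R=cv2.Rodrigues(c["rvec"])[0];o=-R.T@np.ravel(c["tvec"]);d=np.c_[und(c,p),np.ones(len(np.reshape(p,(-1,2))))]@R
    return o+d*((z-o[2])/d[:,2])[:,None]
E
python3 - <<'E'
from h import *
cs,ct=r.capture("scene"),r.capture("top")
D=dict(wA=((244.4,309),(400,191)),wB=((291,326),(418.4,227.4)),s1=((258.6,314.4),(406,202.4)),s2=((275.2,320.6),(412.6,215)),smid=((266.9,317.5),(409.3,208.7)),
t1=((384.5,205.6),(279,189.2)),t2=((365,190),(276.6,212.9)),b1=((393.5,202),(267,190.4)),b2=((375.5,189.4),(264.6,213.8)),
c1=((417.8,178),(234,185)),c2=((398.9,164.5),(232.2,209)),mroot=((401,161.5),(214,226)),mend=((378.5,144.4),(209.5,257)))
ps=np.array([v[0] for v in D.values()]);pt=np.array([v[1] for v in D.values()])
X,e=tri(cs,ct,ps,pt)
for k,x,q in zip(D,X,e): print(k,x.round(4),q.round(1))
E
```

```text
wA [ 0.5818 -0.2652  0.2473] 35.6
wB [ 0.5685 -0.2575  0.1015] 41.0
s1 [ 0.5756 -0.2628  0.1951] 11.7
s2 [ 0.5714 -0.2601  0.1428] 15.2
smid [ 0.5732 -0.2613  0.1679] 1.7
t1 [0.5804 0.0761 0.284 ] 3.3
t2 [0.5193 0.0773 0.2843] 1.8
b1 [0.5801 0.1069 0.2718] 3.8
b2 [0.5218 0.1094 0.2641] 3.0
c1 [0.5819 0.1841 0.2991] 2.4
c2 [0.5222 0.1844 0.297 ] 2.4
mroot [0.4895 0.2348 0.2486] 2.8
mend [0.4098 0.2383 0.2488] 1.1
```

Run:
```python
from h import *
cs,ct=r.capture("scene"),r.capture("top")
ps=np.array([(291,326),(244.4,309),(275.2,320.6),(258.6,314.4)]);pt=np.array([(400,191),(418.4,227.4),(406,202.4),(412.6,215)])
X,e=tri(cs,ct,ps,pt);print(X.round(4),e.round(1))
for a,b in((0,1),(2,3)):
    d=X[a]-X[b];print(np.degrees(np.arctan2(d[1],d[0])),np.linalg.norm(d), (X[a]+X[b])/2)
```

```text
[[ 0.6219 -0.2354  0.1658]
 [ 0.5238 -0.2858  0.1673]
 [ 0.5904 -0.2523  0.1669]
 [ 0.556  -0.2703  0.169 ]] [2.9 1.7 2.  1.4]
27.203170758692714 0.11025622066255067 [ 0.57284469 -0.26057865  0.16652403]
27.593498415489336 0.03882982557283002 [ 0.57319023 -0.2613214   0.16797193]
```

Request:
send_rows --steps '[{"dp": [0, 0, -50], "roll": 0, "jaw": 100}, {"dp": [-50, 28, -60], "roll": 0, "jaw": 100}, {"dp": [-100, 57, -60], "roll": 0, "jaw": 100}, {"dp": [-150, 86, -60], "roll": 0, "jaw": 100}, {"dp": [-200, 114, -60], "roll": 0, "jaw": 100}]'

```text
time_s: 0.92
tcp_pos: [0.3349, -0.4917, 0.3008]
eef_rot: [-180.0, 0.0, -165.5]
contact_force: [0.5, -0.8, -0.2]
gripper_width: 0.0878
gripper_force: 0.0
```

Request:
send_rows --steps '[{"dp": [-54, 30, 0], "roll": 0, "jaw": 100}, {"dp": [-108, 61, 0], "roll": -0.06, "jaw": 100}, {"dp": [-162, 92, 0], "roll": -0.12, "jaw": 100}, {"dp": [-216, 123, 0], "roll": -0.18, "jaw": 100}, {"dp": [-270, 154, 0], "roll": -0.225, "jaw": 100}]'

```text
time_s: 1.55
tcp_pos: [0.5581, -0.2748, 0.3008]
eef_rot: [-180.0, 0.0, -152.5]
contact_force: [0.2, -1.3, -0.8]
gripper_width: 0.0876
gripper_force: 0.0
```

Request:
send_rows --steps '[{"dp": [0, 0, 0], "roll": 0, "jaw": 100}, {"dp": [0, 0, 0], "roll": 0, "jaw": 100}, {"dp": [0, 0, 0], "roll": 0, "jaw": 100}]'

```text
time_s: 1.92
tcp_pos: [0.5561, -0.2773, 0.3007]
eef_rot: [-180.0, -0.0, -152.7]
contact_force: [-1.1, 0.3, -0.8]
gripper_width: 0.0873
gripper_force: 0.0
```

Request:
send_rows --steps '[{"dp": [-22, 6, 20], "roll": 0, "jaw": 100}, {"dp": [-22, 6, 50], "roll": 0, "jaw": 100}, {"dp": [-22, 6, 70], "roll": 0, "jaw": 100}, {"dp": [-22, 6, 70], "roll": 0, "jaw": 100}]'

```text
time_s: 2.42
tcp_pos: [0.5724, -0.2609, 0.2281]
eef_rot: [179.8, -0.2, -152.7]
contact_force: [-0.2, -0.0, -0.1]
gripper_width: 0.0877
gripper_force: 0.0
```

Run:
```python
from h import *
cs,ct=r.capture("scene"),r.capture("top")
p=r.get_state()["tcp_pos"];print(p)
for z in (.17,p[2]):print([cv2.projectPoints(np.array([[p[0],p[1],z]]),c["rvec"],c["tvec"],c["K"],c["dist"])[0].ravel().round(1) for c in (cs,ct)])
f=lambda i,x,y:cv2.resize(i[y:y+150,x:x+100],(400,600),interpolation=cv2.INTER_CUBIC)
cv2.imwrite("pics/c2.png",np.hstack([f(cs["image"],220,220),f(ct["image"],360,140)]))
```

```text
[ 0.57373339 -0.26136026  0.23075657]
[array([266. , 317.4]), array([408.8, 207.9])]
[array([263.2, 304.1]), array([412.3, 202. ])]
```

View pics/c2.png

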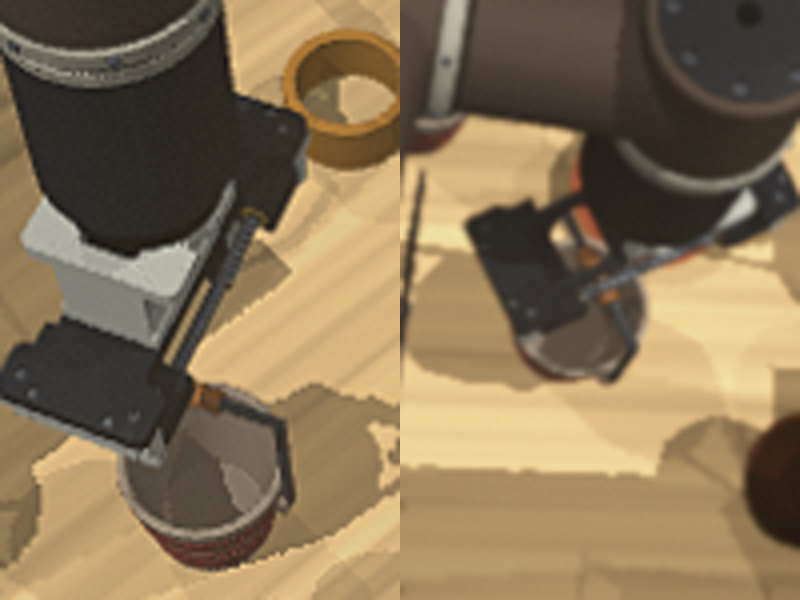

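The projected sleeve point, at scene (266,317) and top (409,208), lies between the open fingers, so the approach is aligned. I'll descend and grip.

Request:
send_rows --steps '[{"dp": [0, 0, 20], "roll": 0, "jaw": 100}, {"dp": [0, 0, 45], "roll": 0, "jaw": 100}, {"dp": [0, 0, 61], "roll": 0, "jaw": 100}, {"dp": [0, 0, 61], "roll": 0, "jaw": 100}, {"dp": [0, 0, 61], "roll": 0, "jaw": 30}]'

```text
time_s: 3.15
tcp_pos: [0.5743, -0.2613, 0.1707]
eef_rot: [-179.9, 0.1, -152.6]
contact_force: [0.3, -0.0, 1.0]
gripper_width: 0.0818
gripper_force: 0.0
```

Request:
send_rows --newtons 40 --steps '[{"dp": [0, 0, 0], "roll": 0, "jaw": 20}, {"dp": [0, 0, 0], "roll": 0, "jaw": 0}, {"dp": [0, 0, 0], "roll": 0, "jaw": 0}, {"dp": [0, 0, 0], "roll": 0, "jaw": 0}, {"dp": [0, 0, 0], "roll": 0, "jaw": 0}]'

```text
time_s: 3.78
tcp_pos: [0.5736, -0.261, 0.1696]
eef_rot: [180.0, -0.0, -152.6]
contact_force: [0.9, -0.2, 0.4]
gripper_width: 0.0333
gripper_force: 0.0
```

Request:
send_rows --steps '[{"dp": [0, 0, -5], "roll": 0, "jaw": 0}, {"dp": [0, 0, -15], "roll": 0, "jaw": 0}, {"dp": [0, 0, -30], "roll": 0, "jaw": 0}, {"dp": [0, 0, -30], "roll": 0, "jaw": 0}, {"dp": [0, 0, -30], "roll": 0, "jaw": 0}]'

```text
time_s: 4.4
tcp_pos: [0.5732, -0.2608, 0.1989]
eef_rot: [179.9, -0.0, -152.6]
contact_force: [0.5, 0.9, -9.2]
gripper_width: 0.012
gripper_force: 39.7
```

The fingers only closed while it was lifting, so the sleeve may sit lower on the pads than planned. I'll take a look.

Run:
```python
from h import *
cs,ct=r.capture("scene"),r.capture("top")
s=r.get_state();p=s["tcp_pos"];print(p,s["contact_force"],s["gripper_width"],s["moment"])
print([cv2.projectPoints(np.array([p]),c["rvec"],c["tvec"],c["K"],c["dist"])[0].ravel().round(1) for c in (cs,ct)])
cv2.imwrite("pics/s3.png",cs["image"])
cv2.imwrite("pics/c3.png",cv2.resize(cs["image"][270:370,210:310],(600,600),interpolation=cv2.INTER_CUBIC))
```

```text
[ 0.57305998 -0.26085106  0.19866887] [-0.12846648 -0.60861209 -8.39964066] 0.012124801232922465 [-0.0578387   0.08920903 -0.00533521]
[array([264.7, 310.9]), array([410.2, 205.4])]
```

View pics/c3.png

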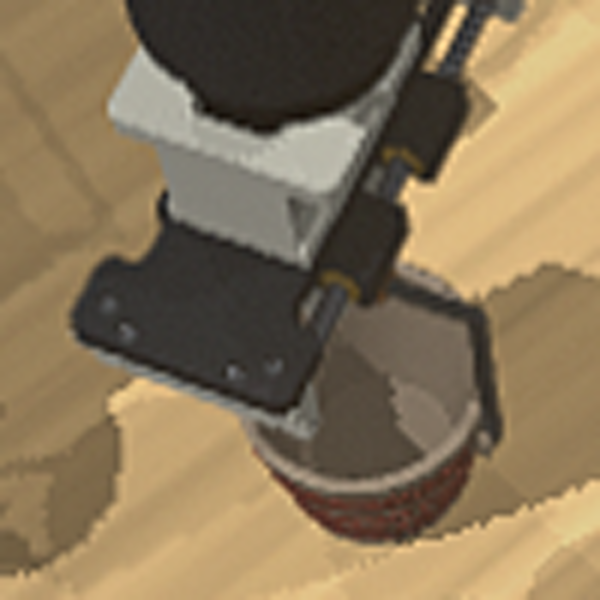

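The wire corner is at scene (291,322) and has risen about 4.5 px. That is less than the tool's rise, so the sleeve sits near the fingertips. I'll set the planter down, re-grip and wait for the jaw to close fully.

Request:
send_rows --steps '[{"dp": [0, 0, 4], "roll": 0, "jaw": 0}, {"dp": [0, 0, 8], "roll": 0, "jaw": 0}, {"dp": [0, 0, 11], "roll": 0, "jaw": 0}, {"dp": [0, 0, 11], "roll": 0, "jaw": 0}]'

```text
time_s: 5.0
tcp_pos: [0.5733, -0.261, 0.188]
eef_rot: [180.0, -0.0, -152.6]
contact_force: [-0.3, 0.3, -7.1]
gripper_width: 0.0121
gripper_force: 39.7
```

Request:
send_rows --steps '[{"dp": [0, 0, 2], "roll": 0, "jaw": 0}, {"dp": [0, 0, 4], "roll": 0, "jaw": 0}, {"dp": [0, 0, 4], "roll": 0, "jaw": 0}]'

```text
time_s: 5.38
tcp_pos: [0.5739, -0.2612, 0.1848]
eef_rot: [-180.0, 0.0, -152.6]
contact_force: [0.2, -0.8, -5.5]
gripper_width: 0.0117
gripper_force: 39.7
```

Request:
send_rows --steps '[{"dp": [0, 0, 1], "roll": 0, "jaw": 0}, {"dp": [0, 0, 2], "roll": 0, "jaw": 0}, {"dp": [0, 0, 2], "roll": 0, "jaw": 0}]'

```text
time_s: 5.75
tcp_pos: [0.5745, -0.2614, 0.1847]
eef_rot: [-179.9, 0.1, -152.6]
contact_force: [-1.4, 2.0, 5.5]
gripper_width: 0.0118
gripper_force: 40.1
```

Request:
send_rows --steps '[{"dp": [0, 0, 0], "roll": 0, "jaw": 30}, {"dp": [0, 0, 0], "roll": 0, "jaw": 30}, {"dp": [0, 0, 7], "roll": 0, "jaw": 30}, {"dp": [0, 0, 14], "roll": 0, "jaw": 30}, {"dp": [0, 0, 14], "roll": 0, "jaw": 30}]'

```text
time_s: 6.38
tcp_pos: [0.573, -0.261, 0.1673]
eef_rot: [179.9, -0.1, -152.6]
contact_force: [-0.1, 0.2, 0.9]
gripper_width: 0.0261
gripper_force: 0.0
```

Request:
send_rows --newtons 45 --steps '[{"dp": [0, 0, 0], "roll": 0, "jaw": 0}, {"dp": [0, 0, 0], "roll": 0, "jaw": 0}, {"dp": [0, 0, 0], "roll": 0, "jaw": 0}, {"dp": [0, 0, 0], "roll": 0, "jaw": 0}, {"dp": [0, 0, 0], "roll": 0, "jaw": 0}]'

```text
time_s: 7.0
tcp_pos: [0.5738, -0.2612, 0.1687]
eef_rot: [-180.0, 0.0, -152.6]
contact_force: [0.2, -1.4, -0.0]
gripper_width: 0.0128
gripper_force: 45.0
```

Request:
send_rows --steps '[{"dp": [0, 0, -10], "roll": 0, "jaw": 0}, {"dp": [0, 0, -50], "roll": 0, "jaw": 0}, {"dp": [0, 0, -100], "roll": 0, "jaw": 0}, {"dp": [0, 0, -150], "roll": 0, "jaw": 0}, {"dp": [0, 0, -177], "roll": 0, "jaw": 0}]'

```text
time_s: 7.62
tcp_pos: [0.5734, -0.2608, 0.3482]
eef_rot: [-180.0, 0.1, -152.6]
contact_force: [0.8, -0.4, -8.4]
gripper_width: 0.0128
gripper_force: 45.0
```

Request:
send_rows --steps '[{"dp": [0, 0, 0], "roll": 0.09, "jaw": 0}, {"dp": [0, 0, 0], "roll": 0.21, "jaw": 0}, {"dp": [0, 0, 0], "roll": 0.33, "jaw": 0}, {"dp": [0, 0, 0], "roll": 0.46, "jaw": 0}, {"dp": [0, 0, 0], "roll": 0.46, "jaw": 0}]'

```text
time_s: 8.25
tcp_pos: [0.5729, -0.2605, 0.3446]
eef_rot: [179.9, -0.1, -178.9]
contact_force: [-1.0, 0.2, -8.3]
gripper_width: 0.0131
gripper_force: 45.0
```

Run:
```python
from h import *
fz=[]
for i in range(6):
    r.capture("scene"); s=r.get_state(); fz.append(s["contact_force"])
print(np.round(fz,1),np.mean(fz,0),s["tcp_pos"],s["eef_rot"],s["gripper_width"])
```

```text
[[-0.7 -0.8 -8.7]
 [-0.1 -0.8 -8.5]
 [ 0.3 -0.5 -7.8]
 [ 0.2  0.6 -8.2]
 [ 0.9 -0.5 -8.2]
 [-0.5  0.1 -8.2]] [ 0.02866916 -0.33416407 -8.26303915] [ 0.57351012 -0.26095348  0.34540107] [ 1.79985851e+02 -2.08692959e-02 -1.78910992e+02] 0.0126405635321437
```

Request:
send_rows --steps '[{"dp": [2, 10, 0], "roll": 0, "jaw": 0}, {"dp": [4, 30, 0], "roll": 0, "jaw": 0}, {"dp": [7, 60, 0], "roll": 0, "jaw": 0}, {"dp": [9, 95, 0], "roll": 0, "jaw": 0}, {"dp": [11, 130, 0], "roll": 0, "jaw": 0}]'

```text
time_s: 9.18
tcp_pos: [0.5597, -0.129, 0.3458]
eef_rot: [180.0, 0.0, -178.9]
contact_force: [0.8, -0.2, -7.2]
gripper_width: 0.0126
gripper_force: 45.0
```

Request:
send_rows --steps '[{"dp": [1, 35, 0], "roll": 0, "jaw": 0}, {"dp": [2, 70, 0], "roll": 0, "jaw": 0}, {"dp": [4, 105, 0], "roll": 0, "jaw": 0}, {"dp": [5, 130, 0], "roll": 0, "jaw": 0}, {"dp": [6, 140, 0], "roll": 0, "jaw": 0}]'

```text
time_s: 9.8
tcp_pos: [0.5511, 0.011, 0.3459]
eef_rot: [179.9, 0.0, -178.8]
contact_force: [0.6, -0.4, -8.1]
gripper_width: 0.0125
gripper_force: 45.0
```

Request:
send_rows --steps '[{"dp": [0, 6, 0], "roll": 0, "jaw": 0}, {"dp": [0, 6, 0], "roll": 0, "jaw": 0}, {"dp": [0, 6, 0], "roll": 0, "jaw": 0}]'

```text
time_s: 10.18
tcp_pos: [0.5517, 0.014, 0.3455]
eef_rot: [-180.0, -0.0, -179.0]
contact_force: [-0.3, 0.0, -8.6]
gripper_width: 0.0125
gripper_force: 45.0
```

Run:
```python
from h import *
cs,ct=r.capture("scene"),r.capture("top")
s=r.get_state();print(s["tcp_pos"],s["eef_rot"],s["contact_force"],s["moment"])
f=lambda i,x,y:cv2.resize(i[y:y+150,x:x+100],(400,600),interpolation=cv2.INTER_CUBIC)
cv2.imwrite("pics/c4.png",np.hstack([f(cs["image"],340,100),f(ct["image"],200,130)]))
```

```text
[0.55168875 0.01397224 0.34550008] [-1.79992520e+02 -1.21711111e-02 -1.79033007e+02] [-0.48175417  0.81193175 -8.26338808] [ 0.01220393 -0.03180252 -0.02210467]
```

View pics/c4.png

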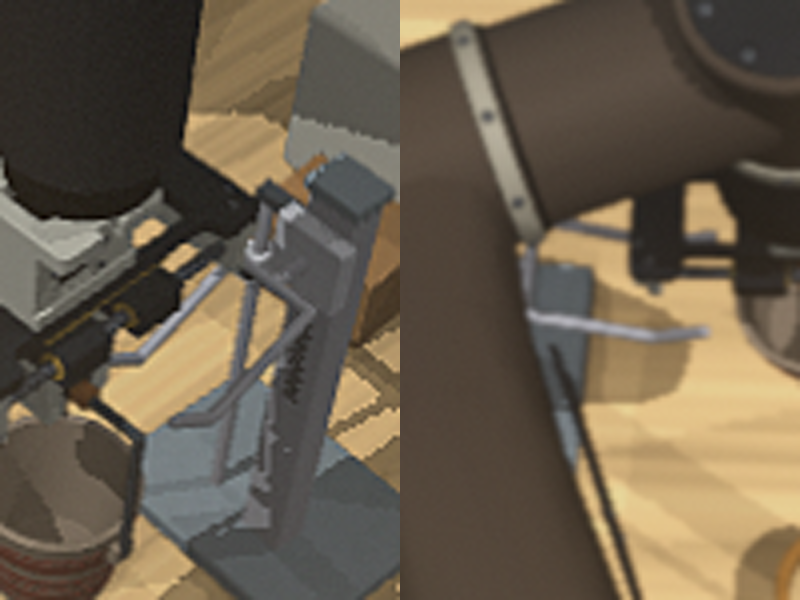

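The pot is held in front of the hook. The two prongs are visible at scene (370,190) and (385,205). I'll check the gripper body's clearance to the housing on the column.

Run:
```python
from h import *
cs,ct=r.capture("scene"),r.capture("top")
X,e=tri(cs,ct,np.array([(428,161.5),(409.4,154.0)]),np.array([(223.5,183.5),(219.8,203.5)]));print(X,e)
print(onz(ct,np.array([(223.5,183.5),(219.8,203.5)]),.33))
# housing near-top corner in c4: (352,240)->(428,160), lower (345,310)->(426,177.5)
for z in(.28,.3,.32,.34):print(z,onz(cs,np.array([(428,160.)]),z),onz(cs,np.array([(418.7,178.)]),z))
```

```text
[[0.57842311 0.20797416 0.33290524]
 [0.52846478 0.2110343  0.31915732]] [6.5623649  1.66179933]
[[0.57376347 0.20255047 0.33      ]
 [0.52433198 0.2075775  0.33      ]]
0.28 [[0.54974623 0.26577678 0.28      ]] [[0.57462744 0.20382694 0.28      ]]
0.3 [[0.56072733 0.24801808 0.3       ]] [[0.5850212  0.18753061 0.3       ]]
0.32 [[0.57170843 0.23025937 0.32      ]] [[0.59541496 0.17123427 0.32      ]]
0.34 [[0.58268953 0.21250066 0.34      ]] [[0.60580872 0.15493794 0.34      ]]
```

Run:
```python
from h import *
cs=r.capture("scene")
for z in(.397,.41,.42,.43):print(z,onz(cs,np.array([(400,158.8),(405.5,150.),(394.,138.)]),z).round(4).tolist())
```

```text
0.397 [[0.5728, 0.12, 0.397], [0.5624, 0.1482, 0.397], [0.5205, 0.1569, 0.397]]
0.41 [[0.5806, 0.1092, 0.41], [0.5705, 0.1369, 0.41], [0.5293, 0.1455, 0.41]]
0.42 [[0.5867, 0.1009, 0.42], [0.5767, 0.1282, 0.42], [0.5361, 0.1366, 0.42]]
0.43 [[0.5927, 0.0926, 0.43], [0.5829, 0.1195, 0.43], [0.5428, 0.1278, 0.43]]
```

Request:
send_rows --steps '[{"dp": [0, 10, 0], "roll": 0, "jaw": 0}, {"dp": [0, 30, 0], "roll": 0, "jaw": 0}, {"dp": [-1, 55, 0], "roll": 0, "jaw": 0}, {"dp": [-1, 80, 0], "roll": 0, "jaw": 0}, {"dp": [-1, 91, 0], "roll": 0, "jaw": 0}]'

```text
time_s: 11.05
tcp_pos: [0.551, 0.1083, 0.3454]
eef_rot: [179.9, 0.0, -178.9]
contact_force: [1.1, 0.5, -8.4]
gripper_width: 0.0131
gripper_force: 45.0
```

Request:
send_rows --steps '[{"dp": [0, 0, 0], "roll": 0, "jaw": 0}, {"dp": [0, 0, 15], "roll": 0, "jaw": 0}, {"dp": [0, 0, 30], "roll": 0, "jaw": 0}, {"dp": [0, 0, 45], "roll": 0, "jaw": 0}, {"dp": [0, 0, 55], "roll": 0, "jaw": 0}]'

```text
time_s: 11.68
tcp_pos: [0.5507, 0.1051, 0.289]
eef_rot: [-180.0, -0.1, -179.0]
contact_force: [-0.6, -0.0, -6.9]
gripper_width: 0.0125
gripper_force: 45.0
```

Run:
```python
from h import *
cs,ct=r.capture("scene"),r.capture("top")
s=r.get_state();print(s["tcp_pos"],s["eef_rot"],s["contact_force"],s["moment"])
cv2.imwrite("pics/c5.png",cv2.resize(cs["image"][110:230,340:460],(600,600),interpolation=cv2.INTER_CUBIC))
```

```text
[0.55046107 0.10516089 0.28887287] [-1.79941843e+02 -1.40140985e-01 -1.79006606e+02] [ 0.19419249 -0.7775514  -8.29086222] [-0.0532517   0.06996664  0.03342765]
```

View pics/c5.png

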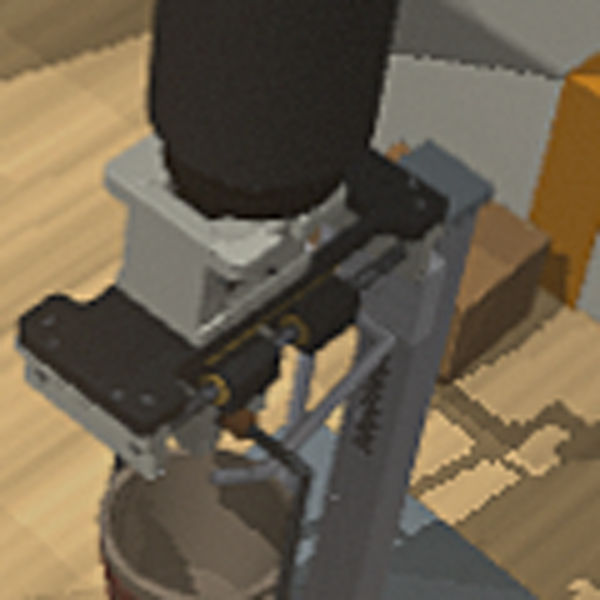

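The wire is now above the V: the near prong's tip at about scene (384,205) is just below and outside the wire. The gripper's far end is close to the column housing, so I'll back off 2 mm and lower slowly, watching the force.

Request:
send_rows --steps '[{"dp": [0, -2, 3], "roll": 0, "jaw": 0}, {"dp": [0, -2, 7], "roll": 0, "jaw": 0}, {"dp": [0, -2, 11], "roll": 0, "jaw": 0}, {"dp": [0, -2, 15], "roll": 0, "jaw": 0}]'

```text
time_s: 12.28
tcp_pos: [0.5512, 0.1037, 0.2754]
eef_rot: [180.0, 0.0, -179.0]
contact_force: [-0.6, 0.6, -7.8]
gripper_width: 0.013
gripper_force: 45.0
```

Request:
send_rows --steps '[{"dp": [0, 0, 4], "roll": 0, "jaw": 0}, {"dp": [0, 0, 8], "roll": 0, "jaw": 0}, {"dp": [0, 0, 12], "roll": 0, "jaw": 0}, {"dp": [0, 0, 14], "roll": 0, "jaw": 0}, {"dp": [0, 0, 14], "roll": 0, "jaw": 0}]'

```text
time_s: 12.9
tcp_pos: [0.5512, 0.1036, 0.2615]
eef_rot: [-180.0, -0.0, -179.0]
contact_force: [-0.2, 0.6, -6.0]
gripper_width: 0.0127
gripper_force: 45.0
```

Request:
send_rows --steps '[{"dp": [0, 0, 4], "roll": 0, "jaw": 0}, {"dp": [0, 0, 9], "roll": 0, "jaw": 0}, {"dp": [0, 0, 14], "roll": 0, "jaw": 0}, {"dp": [0, 0, 19], "roll": 0, "jaw": 0}, {"dp": [0, 0, 22], "roll": 0, "jaw": 0}]'

```text
time_s: 13.52
tcp_pos: [0.5514, 0.1037, 0.2394]
eef_rot: [180.0, 0.0, -179.0]
contact_force: [1.3, 0.1, -3.5]
gripper_width: 0.0128
gripper_force: 45.0
```

Request:
send_rows --steps '[{"dp": [0, 0, 4], "roll": 0, "jaw": 0}, {"dp": [0, 0, 9], "roll": 0, "jaw": 0}, {"dp": [0, 0, 14], "roll": 0, "jaw": 0}, {"dp": [0, 0, 18], "roll": 0, "jaw": 0}, {"dp": [0, 0, 20], "roll": 0, "jaw": 0}]'

```text
time_s: 14.15
tcp_pos: [0.5513, 0.1036, 0.2195]
eef_rot: [180.0, 0.0, -179.0]
contact_force: [0.7, 0.8, -1.4]
gripper_width: 0.0127
gripper_force: 45.0
```

Run:
```python
from h import *
fz=[]
for i in range(8):
    c=r.capture("scene"); s=r.get_state(); fz.append(s["contact_force"])
print(np.mean(fz,0),s["tcp_pos"],s["moment"])
cv2.imwrite("pics/c6.png",cv2.resize(c["image"][110:260,340:460],(640,800)[::1],interpolation=cv2.INTER_CUBIC)[:600])
```

```text
[ 1.61767004  0.94371135 -1.8011128 ] [0.55127568 0.10368592 0.21978616] [ 0.38461236 -0.50950637 -0.0244801 ]
```

Request:
send_rows --steps '[{"dp": [0, 0, 3], "roll": 0, "jaw": 0}, {"dp": [0, 0, 7], "roll": 0, "jaw": 0}, {"dp": [0, 0, 11], "roll": 0, "jaw": 0}, {"dp": [0, 0, 14], "roll": 0, "jaw": 0}, {"dp": [0, 0, 14], "roll": 0, "jaw": 0}]'

```text
time_s: 15.18
tcp_pos: [0.5512, 0.1037, 0.2054]
eef_rot: [-180.0, -0.0, -179.0]
contact_force: [2.2, 2.4, -0.1]
gripper_width: 0.0125
gripper_force: 45.0
```

Run:
```python
from h import *
fz=[]
for i in range(8):
    c=r.capture("scene"); s=r.get_state(); fz.append(s["contact_force"])
print(np.mean(fz,0),s["tcp_pos"],s["moment"])
cv2.imwrite("pics/c6.png",cv2.resize(c["image"][110:230,340:460],(600,600),interpolation=cv2.INTER_CUBIC))
```

```text
[ 1.79910253  1.62904835 -0.20483049] [0.55120089 0.10368522 0.20570099] [ 0.6602365  -0.58754518 -0.02601642]
```

View pics/c6.png

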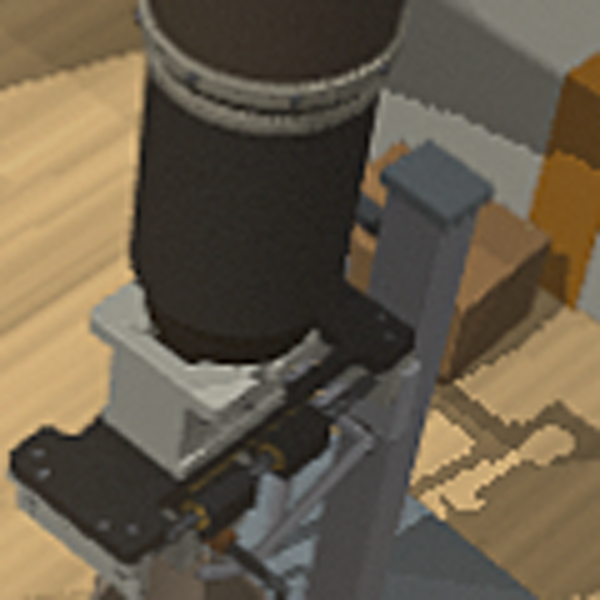

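The housing travels with the hook and the spring now carries nearly all the weight. I'll ease the side load by following the V slope.

Request:
send_rows --steps '[{"dp": [-0.5, 1, 0.7], "roll": 0, "jaw": 0}, {"dp": [-1, 2, 1.4], "roll": 0, "jaw": 0}, {"dp": [-1, 3, 2], "roll": 0, "jaw": 0}, {"dp": [-1, 3, 2], "roll": 0, "jaw": 0}]'

```text
time_s: 16.08
tcp_pos: [0.5517, 0.1068, 0.2033]
eef_rot: [180.0, -0.0, -179.0]
contact_force: [-1.6, 3.0, 0.2]
gripper_width: 0.0126
gripper_force: 45.0
```

Run:
```python
from h import *
fz=[]
for i in range(6):
    c=r.capture("scene"); s=r.get_state(); fz.append(s["contact_force"])
print(np.mean(fz,0),s["tcp_pos"],s["moment"])
```

```text
[-2.60819281  2.89747453 -0.10871954] [0.55183684 0.10677538 0.20348041] [ 1.16583434  1.14711668 -0.07743771]
```

Request:
send_rows --newtons 3 --steps '[{"dp": [0, 0, 1], "roll": 0, "jaw": 0}, {"dp": [0, 0, 2], "roll": 0, "jaw": 0}, {"dp": [0, 0, 3], "roll": 0, "jaw": 0}, {"dp": [0, 0, 3], "roll": 0, "jaw": 0}, {"dp": [0, 0, 3], "roll": 0, "jaw": 0}]'

```text
time_s: 17.0
tcp_pos: [0.5527, 0.1076, 0.2009]
eef_rot: [179.9, 0.1, -179.0]
contact_force: [-2.3, 6.0, -0.7]
gripper_width: 0.014
gripper_force: 3.0
```

Run:
```python
from h import *
fz=[]
for i in range(6):
    c=r.capture("scene"); s=r.get_state(); fz.append(s["contact_force"])
print(np.mean(fz,0),s["tcp_pos"],s["moment"],s["gripper_force"],s["gripper_width"])
```

```text
[-1.58136702  5.86829738 -0.15573117] [0.55265904 0.10755553 0.20088328] [2.11827227 0.6109058  0.01216556] 2.989091107301647 0.013715789309439303
```

The side force grows with the load because the wire is still on the tip-side slope: 8.2 N × 0.69 ≈ 5.7 N, which matches. I'll follow the slope towards the bottom of the V.

Request:
send_rows --steps '[{"dp": [0, 1, 0.5], "roll": 0, "jaw": 0}, {"dp": [0, 2, 1], "roll": 0, "jaw": 0}, {"dp": [0, 3, 1.5], "roll": 0, "jaw": 0}, {"dp": [0, 3, 1.5], "roll": 0, "jaw": 0}]'

```text
time_s: 17.8
tcp_pos: [0.5523, 0.1095, 0.1992]
eef_rot: [-180.0, 0.0, -179.0]
contact_force: [0.7, 0.1, 0.4]
gripper_width: 0.0142
gripper_force: 3.0
```

Run:
```python
from h import *
fz=[]
for i in range(6):
    c=r.capture("scene"); s=r.get_state(); fz.append(s["contact_force"])
print(np.mean(fz,0),s["tcp_pos"],s["moment"],s["gripper_force"],s["gripper_width"])
```

```text
[1.55973638 0.04649906 0.14369459] [0.55220799 0.10955339 0.19918285] [-0.19040612 -0.80264798 -0.01969283] 3.0237626284360886 0.013852486088975328
```

Side force is gone, so the wire is seated at the bottom. Now I'll open part way and rise straight up.

Request:
send_rows --steps '[{"dp": [0, 0, 0], "roll": 0, "jaw": 25}, {"dp": [0, 0, 0], "roll": 0, "jaw": 35}, {"dp": [0, 0, 0], "roll": 0, "jaw": 35}, {"dp": [0, 0, 0], "roll": 0, "jaw": 35}, {"dp": [0, 0, 0], "roll": 0, "jaw": 35}]'

```text
time_s: 18.73
tcp_pos: [0.552, 0.1096, 0.199]
eef_rot: [180.0, -0.0, -179.0]
contact_force: [0.7, -0.1, -0.1]
gripper_width: 0.0306
gripper_force: 0.0
```

Request:
send_rows --steps '[{"dp": [0, 0, 0], "roll": 0, "jaw": 35}, {"dp": [0, 0, -10], "roll": 0, "jaw": 35}, {"dp": [0, 0, -20], "roll": 0, "jaw": 35}, {"dp": [0, 0, -35], "roll": 0, "jaw": 35}, {"dp": [0, 0, -50], "roll": 0, "jaw": 35}]'

```text
time_s: 19.35
tcp_pos: [0.5522, 0.1097, 0.2506]
eef_rot: [180.0, 0.0, -179.0]
contact_force: [0.4, 0.2, 0.1]
gripper_width: 0.0305
gripper_force: 0.0
```

Request:
send_rows --steps '[{"dp": [0, 0, -45], "roll": 0, "jaw": 35}, {"dp": [0, 0, -90], "roll": 0, "jaw": 35}, {"dp": [0, 0, -135], "roll": 0, "jaw": 35}, {"dp": [0, 0, -160], "roll": 0, "jaw": 35}, {"dp": [0, 0, -160], "roll": 0, "jaw": 60}]'

```text
time_s: 19.98
tcp_pos: [0.5526, 0.1097, 0.4124]
eef_rot: [179.9, 0.3, -179.0]
contact_force: [0.1, 0.4, -0.5]
gripper_width: 0.0359
gripper_force: 0.0
```

Request:
send_rows --steps '[{"dp": [40, 20, 0], "roll": 0, "jaw": 60}, {"dp": [80, 40, 0], "roll": 0, "jaw": 60}, {"dp": [125, 60, 0], "roll": 0, "jaw": 60}, {"dp": [125, 60, 0], "roll": 0, "jaw": 60}, {"dp": [125, 60, 0], "roll": 0, "jaw": 60}]'

```text
time_s: 20.6
tcp_pos: [0.4258, 0.1674, 0.4092]
eef_rot: [180.0, 0.0, -178.9]
contact_force: [0.5, -0.1, 0.7]
gripper_width: 0.0525
gripper_force: 0.0
```

Run:
```python
from h import *
cs,ct=r.capture("scene"),r.capture("top")
s=r.get_state();print(s["tcp_pos"],s["eef_rot"])
cv2.imwrite("pics/s7.png",cs["image"]);cv2.imwrite("pics/t7.png",ct["image"])
cv2.imwrite("pics/c7.png",cv2.resize(cs["image"][115:235,340:460],(600,600),interpolation=cv2.INTER_CUBIC))
```

```text
[0.42643091 0.16715463 0.40875787] [-1.79969452e+02 -2.95715285e-02 -1.79016813e+02]
```

View pics/c7.png

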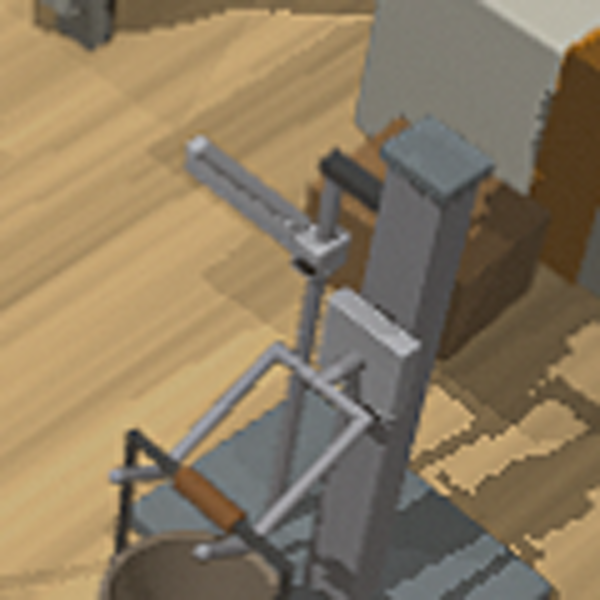

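The planter hangs in both prongs (wire at scene about (382,216)) and the marker is untouched (handle end at (379,145)). Next I'll work out the scale's drop by tracking hook and housing patches between the first and current pictures, and re-measure the marker height the same way.

```bash
cat > track.py <<'E'
from h import *
from scipy.optimize import minimize_scalar
def match(a,b,p,guess,h=7,srch=5):
    "subpixel place in b of the patch of a round p"
    k=4;x,y=int(round(p[0])),int(round(p[1]));gx,gy=int(round(p[0]+guess[0])),int(round(p[1]+guess[1]))
    up=lambda i:cv2.resize(cv2.cvtColor(i,cv2.COLOR_BGR2GRAY),None,fx=k,fy=k,interpolation=cv2.INTER_CUBIC)
    T=up(a[y-h:y+h+1,x-h:x+h+1]);S=up(b[gy-h-srch:gy+h+srch+1,gx-h-srch:gx+h+srch+1])
    m=cv2.matchTemplate(S,T,cv2.TM_CCOEFF_NORMED);_,v,_,l=cv2.minMaxLoc(m)
    return np.array([gx-x-srch+l[0]/k,gy-y-srch+l[1]/k]),v
def drop(c,X,flow):
    pr=lambda d:cv2.projectPoints(np.array([X-[0,0,d]]),c["rvec"],c["tvec"],c["K"],c["dist"])[0].ravel()
    f=lambda d:np.sum((pr(d)-pr(0)-flow)**2)
    s=minimize_scalar(f,bounds=(-.02,.12),method="bounded");return s.x,s.fun**.5
E
python3 - <<'E'
from track import *
cs=r.capture("scene");a=cv2.imread("pics/scene0.png");b=cv2.imread("pics/s7.png")
for n,p,X in(("c1",(417.8,178),(.582,.184,.299)),("c2",(398.9,164.5),(.522,.184,.298)),("hR",(428,161.5),(.578,.208,.333)),("hL",(409.4,154),(.528,.21,.333)),("hM",(418,158),(.553,.209,.333)),("t1",(384.5,205.6),(.58,.077,.284)),("t2",(365,190),(.52,.077,.284))):
    for h in(4,7):
        fl,v=match(a,b,p,(-3.5,20.5),h);print(n,h,fl,round(v,2),np.round(drop(cs,np.array(X),fl),4))
ct=r.capture("top");A=cv2.imread("pics/top0.png")
for h in(5,8):print("marker",match(a,b,(378.5,144.4),(0,0),h))
# marker handle triangulation: end-face top centre, and index black spot scene (401,168)
for q,w in(((379,144.),.41),((401,168),.5)):
    for z in(.24,.25,.26):print(q,z,onz(cs,np.array([q],float),z).round(4))
E
```

```text
c1 4 [-4.5  20.75] 0.86 [0.0735 0.1098]
c1 7 [-4.5  20.75] 0.88 [0.0735 0.1098]
c2 4 [-5.25 19.  ] 0.45 [0.0677 1.9746]
c2 7 [-0.75 23.5 ] 0.4 [0.081  3.2214]
hR 4 [-5.  21.5] 0.98 [0.0725 0.0319]
hR 7 [-5.  21.5] 0.87 [0.0725 0.0319]
hL 4 [-4.75 21.25] 0.8 [0.0715 0.7066]
hL 7 [-4.5 21. ] 0.49 [0.0705 0.5078]
hM 4 [-7.   19.75] 0.97 [0.0681 2.7952]
hM 7 [-4.75 21.5 ] 0.92 [0.0724 0.2329]
t1 4 [-1.25 21.75] 0.46 [0.0794 2.0705]
t1 7 [-6.75 16.75] 0.5 [0.0637 4.1272]
t2 4 [-6.25 20.25] 0.6 [0.0752 4.1773]
t2 7 [-1.5 15. ] 0.35 [0.0538 0.0181]
marker (array([ 5.  , -1.75]), 0.008406303822994232)
marker (array([ 5.  , -2.25]), 0.18474814295768738)
(379, 144.0) 0.24 [[0.4041 0.2489 0.24  ]]
(379, 144.0) 0.25 [[0.411  0.2406 0.25  ]]
(379, 144.0) 0.26 [[0.4179 0.2323 0.26  ]]
(401, 168) 0.24 [[0.5016 0.2284 0.24  ]]
(401, 168) 0.25 [[0.5074 0.2204 0.25  ]]
(401, 168) 0.26 [[0.5131 0.2123 0.26  ]]
```

The scale reads about 0.0727 m, and the force reading agrees. Now the marker: I'll go above its handle at (0.423, 0.2385).

Request:
send_rows --steps '[{"dp": [2, 35, 0], "roll": 0, "jaw": 60}, {"dp": [2, 71, 0], "roll": 0, "jaw": 60}, {"dp": [2, 71, 50], "roll": 0, "jaw": 60}, {"dp": [2, 71, 100], "roll": 0, "jaw": 60}, {"dp": [2, 71, 100], "roll": 0, "jaw": 60}]'

```text
time_s: 21.42
tcp_pos: [0.4217, 0.2367, 0.3057]
eef_rot: [-179.7, -0.3, -179.0]
contact_force: [-0.7, -0.5, 1.0]
gripper_width: 0.0526
gripper_force: 0.0
```

Run:
```python
from h import *
cs=r.capture("scene");ct=r.capture("top")
s=r.get_state();print(s["tcp_pos"],s["eef_rot"],s["contact_force"])
cv2.imwrite("pics/s8.png",cs["image"])
# pointer / index: dark pixels near the predicted places
hsv=cs["image"].max(2)
for n,X in(("index",(.5,.235,.243)),("pointer",(.52,.235,.177))):
    u=cv2.projectPoints(np.array([X]),cs["rvec"],cs["tvec"],cs["K"],cs["dist"])[0].ravel().round().astype(int);print(n,u)
    print(hsv[u[1]-9:u[1]+10,u[0]-12:u[0]+13])
```

```text
[0.42381705 0.23836201 0.31047313] [-1.79968774e+02  6.11632720e-02 -1.79012965e+02] [-0.57797389  0.37483061  0.69411154]
index [402 166]
[[ 92  77  80  81  88 104 115 115 114 118 127  98  90  93 102 103  90  79
   97 107 126 133 139 129  97]
 [119  90  77  79  79  84  94 160 179 178 178 142 103  92 102 101  86  81
   96  90 104 115 147 140 134]
 [145 116 116  92  74  73 104 164 189 188 192 182 131  97 100  98  82  85
   96  95  95  95 110 129 137]
 [167 141 123 124  85 102 121 127 151 184 177 156 181 127  99  96  78  97
  101  96  95  96  96 102 109]
 [179 170 149 133 115 118 121 119 121 129 143 154 159 114  99  91  75 109
  116 123 102  95  96  96  97]
 [170 171 171 172 141 112 116 119 111 160 164 160 162 114  92  81  74  99
  174 140 100  96  98  95 103]
 [167 168 172 174 173 140 124 122 112 127 172 165 159 141 124 115 164 161
  130  96  94  96  97  97 105]
 [170 171 170 171 170 166 149 123 117 117 126 164 182 181 186 182 141 109
   87  87  97  96  97  97 103]
 [173 171 167 167 165 167 171 151 121 123 122 123 154 192 169 121  93  84
   88  94  98  97  97  99 106]
 [170 167 165 16
[... 2348 characters left out ...]
87 124 167 161 128  95 104 121  96  79
   76 115 120 119 116 117 120]
 [195 187 190 198 153 103  94  82  65  98 126 149 159 151 175 137  81  78
   74 112 124 120 118 118 120]
 [188 190 190 179 134 103  93  85 119 107  75 109 148 163 158 104  86  88
   74 109 124 119 118 118 120]
 [189 189 193 182 135 101  89  87 112 124 119 105 113 137 158 160 113  82
   74 112 121 119 119 119 119]
 [189 192 161 107 105 100  86  96 117 121 119 125  82  92 127 158 159 126
   68  94 124 123 118 120 122]
 [193 162 114 115 101  98  86  90 113 119 118 121 125 102 113 128 155 161
  158  85  46 108 120 119 123]
 [110 118 121 114 104  98  82 102 123 120 119 118 121 129 112  93 114 149
  159 157  91  54 134 132 123]]
```

Request:
send_rows --steps '[{"dp": [0, 0, 20], "roll": 0, "jaw": 60}, {"dp": [0, 0, 45], "roll": 0, "jaw": 60}, {"dp": [0, 0, 63], "roll": 0, "jaw": 60}, {"dp": [0, 0, 63], "roll": 0, "jaw": 60}, {"dp": [0, 0, 63], "roll": 0, "jaw": 40}]'

```text
time_s: 22.15
tcp_pos: [0.4238, 0.2391, 0.2482]
eef_rot: [179.9, 0.1, -179.0]
contact_force: [-0.3, -1.0, 0.3]
gripper_width: 0.0472
gripper_force: 0.0
```

Request:
send_rows --newtons 25 --steps '[{"dp": [0, 0, 0], "roll": 0, "jaw": 20}, {"dp": [0, 0, 0], "roll": 0, "jaw": 0}, {"dp": [0, 0, 0], "roll": 0, "jaw": 0}, {"dp": [0, 0, 0], "roll": 0, "jaw": 0}, {"dp": [0, 0, 0], "roll": 0, "jaw": 0}]'

```text
time_s: 22.78
tcp_pos: [0.4229, 0.2425, 0.2466]
eef_rot: [179.5, 0.1, -179.0]
contact_force: [-4.3, 15.3, -1.3]
gripper_width: 0.012
gripper_force: 24.8
```

Request:
send_rows --steps '[{"dp": [0, 0, 0], "roll": 0, "jaw": 0}, {"dp": [0, 0, 0], "roll": 0, "jaw": 0}, {"dp": [0, 0, 0], "roll": 0, "jaw": 0}]'

```text
time_s: 23.15
tcp_pos: [0.4228, 0.2425, 0.2465]
eef_rot: [179.6, 0.1, -179.0]
contact_force: [-5.0, 15.5, -1.7]
gripper_width: 0.0122
gripper_force: 24.8
```

Request:
send_rows --steps '[{"dp": [0, 2, 0], "roll": 0, "jaw": 0}, {"dp": [0, 4, 0], "roll": 0, "jaw": 0}, {"dp": [0, 5, 0], "roll": 0, "jaw": 0}, {"dp": [0, 5, 0], "roll": 0, "jaw": 0}]'

```text
time_s: 23.65
tcp_pos: [0.4227, 0.243, 0.2462]
eef_rot: [-180.0, 0.0, -179.0]
contact_force: [0.3, -1.3, 2.2]
gripper_width: 0.0123
gripper_force: 24.9
```

Request:
send_rows --steps '[{"dp": [0, 0, 5], "roll": 0, "jaw": 0}, {"dp": [0, 0, 15], "roll": 0, "jaw": 0}, {"dp": [0, 0, 25], "roll": 0, "jaw": 0}, {"dp": [0, 0, 35], "roll": 0, "jaw": 0}, {"dp": [0, 0, 40], "roll": 0, "jaw": 0}]'

```text
time_s: 24.28
tcp_pos: [0.4227, 0.2431, 0.2052]
eef_rot: [-180.0, -0.0, -179.0]
contact_force: [2.8, -1.8, 2.7]
gripper_width: 0.0119
gripper_force: 24.9
```

Request:
send_rows --steps '[{"dp": [0, 0, 8], "roll": 0, "jaw": 0}, {"dp": [0, 0, 16], "roll": 0, "jaw": 0}, {"dp": [0, 0, 23], "roll": 0, "jaw": 0}, {"dp": [0, 0, 23], "roll": 0, "jaw": 0}, {"dp": [0, 0, 23], "roll": 0, "jaw": 0}]'

```text
time_s: 24.9
tcp_pos: [0.4227, 0.2431, 0.1821]
eef_rot: [-180.0, -0.0, -179.0]
contact_force: [6.0, -2.4, -3.8]
gripper_width: 0.0119
gripper_force: 24.9
```

Run:
```python
from track import *
cs=r.capture("scene");b=cs["image"];a=cv2.imread("pics/s8.png");cv2.imwrite("pics/s9.png",b)
for p in((400,168),(402,162)):
  X=np.array((.5,.23,.24))
  fl,v=match(a,b,p,(-3,18),5,7);print(fl,v,drop(cs,X,fl))
cv2.imwrite("pics/c9.png",cv2.resize(b[155:230,365:440],(600,600),interpolation=cv2.INTER_CUBIC))
```

```text
[-2.5  16.75] 0.5302388668060303 (np.float64(0.06210985788748762), np.float64(0.5045179420213647))
[-3.   17.25] 0.7556792497634888 (np.float64(0.06432860275966608), np.float64(0.10120640789559393))
```

View pics/c9.png

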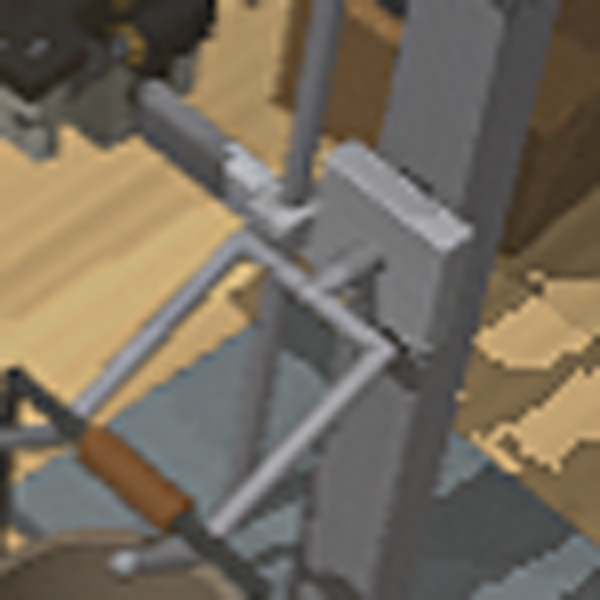

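The marker followed the grip (64 mm), but the crossbar hides the index and pointer in this view. The joint's top stop gives an exact zero, so I'll slide the marker gently up to the stop. From there I'll go down by the measured scale value.

Request:
send_rows --newtons 50 --steps '[{"dp": [0, 0, -10], "roll": 0, "jaw": 0}, {"dp": [0, 0, -22], "roll": 0, "jaw": 0}, {"dp": [0, 0, -34], "roll": 0, "jaw": 0}, {"dp": [0, 0, -46], "roll": 0, "jaw": 0}, {"dp": [0, 0, -58], "roll": 0, "jaw": 0}]'

```text
time_s: 25.58
tcp_pos: [0.4227, 0.2431, 0.2403]
eef_rot: [-180.0, -0.0, -179.0]
contact_force: [7.2, -2.9, -4.4]
gripper_width: 0.0121
gripper_force: 49.8
```

Request:
send_rows --steps '[{"dp": [0, 0, -2], "roll": 0, "jaw": 0}, {"dp": [0, 0, -5], "roll": 0, "jaw": 0}, {"dp": [0, 0, -8], "roll": 0, "jaw": 0}, {"dp": [0, 0, -8], "roll": 0, "jaw": 0}]'

```text
time_s: 26.08
tcp_pos: [0.4227, 0.2431, 0.2484]
eef_rot: [-180.0, -0.0, -179.0]
contact_force: [4.2, -2.9, -0.6]
gripper_width: 0.0117
gripper_force: 49.8
```

Request:
send_rows --steps '[{"dp": [0, 0, -1], "roll": 0, "jaw": 0}, {"dp": [0, 0, -2], "roll": 0, "jaw": 0}, {"dp": [0, 0, -3], "roll": 0, "jaw": 0}, {"dp": [0, 0, -3], "roll": 0, "jaw": 0}]'

```text
time_s: 26.58
tcp_pos: [0.4227, 0.2431, 0.2511]
eef_rot: [-180.0, -0.0, -179.0]
contact_force: [6.2, -2.4, -2.5]
gripper_width: 0.0113
gripper_force: 49.8
```

Request:
send_rows --steps '[{"dp": [0, 0, -1], "roll": 0, "jaw": 0}, {"dp": [0, 0, -2], "roll": 0, "jaw": 0}, {"dp": [0, 0, -3], "roll": 0, "jaw": 0}, {"dp": [0, 0, -3], "roll": 0, "jaw": 0}]'

```text
time_s: 27.08
tcp_pos: [0.4227, 0.2431, 0.2541]
eef_rot: [-180.0, -0.0, -179.0]
contact_force: [5.1, -3.2, -3.1]
gripper_width: 0.012
gripper_force: 49.8
```

Request:
send_rows --steps '[{"dp": [0, 0, -1], "roll": 0, "jaw": 0}, {"dp": [0, 0, -2], "roll": 0, "jaw": 0}, {"dp": [0, 0, -3], "roll": 0, "jaw": 0}, {"dp": [0, 0, -3], "roll": 0, "jaw": 0}]'

```text
time_s: 27.58
tcp_pos: [0.4226, 0.2431, 0.2555]
eef_rot: [-179.9, -0.1, -179.0]
contact_force: [11.9, -1.8, -14.1]
gripper_width: 0.0119
gripper_force: 49.8
```

The stop is at TCP z ≈ 0.2552, so the marker started at about 0.009. The target is z ≈ 0.182.

Request:
send_rows --steps '[{"dp": [0, 0, 10], "roll": 0, "jaw": 0}, {"dp": [0, 0, 22], "roll": 0, "jaw": 0}, {"dp": [0, 0, 34], "roll": 0, "jaw": 0}, {"dp": [0, 0, 46], "roll": 0, "jaw": 0}, {"dp": [0, 0, 56], "roll": 0, "jaw": 0}]'

```text
time_s: 28.2
tcp_pos: [0.4227, 0.2431, 0.2014]
eef_rot: [-180.0, 0.0, -179.0]
contact_force: [2.9, -4.5, 2.6]
gripper_width: 0.012
gripper_force: 49.8
```

Request:
send_rows --steps '[{"dp": [0, 0, 7], "roll": 0, "jaw": 0}, {"dp": [0, 0, 14], "roll": 0, "jaw": 0}, {"dp": [0, 0, 19], "roll": 0, "jaw": 0}, {"dp": [0, 0, 19], "roll": 0, "jaw": 0}, {"dp": [0, 0, 19], "roll": 0, "jaw": 0}]'

```text
time_s: 28.82
tcp_pos: [0.4227, 0.2431, 0.1821]
eef_rot: [-180.0, -0.0, -179.0]
contact_force: [6.5, -3.5, -4.2]
gripper_width: 0.0117
gripper_force: 49.8
```

Run:
```python
from track import *
fz=[];z=[]
for i in range(6):
    cs=r.capture("scene");s=r.get_state();fz.append(s["contact_force"]);z.append(s["tcp_pos"])
b=cs["image"];a=cv2.imread("pics/scene0.png");s7=cv2.imread("pics/s7.png")
print(np.mean(fz,0),np.mean(z,0))
for n,p,X in(("c1",(417.8,178),(.582,.184,.299)),("hR",(428,161.5),(.578,.208,.333)),("hM",(418,158),(.553,.209,.333))):
    fl,v=match(a,b,p,(-4.7,21),6);print(n,fl,round(v,2),np.round(drop(cs,np.array(X),fl),4))
fl,v=match(s7,b,(402,162),(-3,18),5,7);print("marker",fl,v,drop(cs,np.array((.5,.23,.24)),fl))
```

```text
[ 6.43100855 -3.52793849 -3.18720527] [0.42267381 0.24311267 0.18207898]
c1 [-4.75 20.75] 0.86 [0.0737 0.1342]
hR [-5.  21.5] 0.89 [0.0725 0.0319]
hM [-5.25 21.25] 0.92 [0.0719 0.7737]
marker [-3.25 17.25] 0.5609906911849976 (np.float64(0.06449838985805458), np.float64(0.14482326202024054))
```

Request:
send_rows --newtons 3 --steps '[{"dp": [0, 0, 0], "roll": 0, "jaw": 0}, {"dp": [0, 0, 0], "roll": 0, "jaw": 0}, {"dp": [0, 0, 0], "roll": 0, "jaw": 30}, {"dp": [0, 0, 0], "roll": 0, "jaw": 55}, {"dp": [0, 0, 0], "roll": 0, "jaw": 55}]'

```text
time_s: 29.75
tcp_pos: [0.4224, 0.2436, 0.183]
eef_rot: [180.0, -0.0, -179.0]
contact_force: [0.0, 0.4, 0.6]
gripper_width: 0.0371
gripper_force: 0.0
```

Request:
send_rows --steps '[{"dp": [0, 0, 0], "roll": 0, "jaw": 55}, {"dp": [0, 0, 0], "roll": 0, "jaw": 55}, {"dp": [0, 0, -20], "roll": 0, "jaw": 55}, {"dp": [0, 0, -50], "roll": 0, "jaw": 55}, {"dp": [0, 0, -90], "roll": 0, "jaw": 55}]'

```text
time_s: 30.38
tcp_pos: [0.4222, 0.243, 0.2734]
eef_rot: [-179.9, -0.1, -179.0]
contact_force: [1.0, 0.4, 0.1]
gripper_width: 0.0479
gripper_force: 0.0
```

Request:
send_rows --steps '[{"dp": [0, 0, -50], "roll": 0, "jaw": 55}, {"dp": [0, 0, -100], "roll": 0, "jaw": 55}, {"dp": [0, 0, -140], "roll": 0, "jaw": 55}, {"dp": [0, 0, -140], "roll": 0, "jaw": 55}]'

```text
time_s: 30.88
tcp_pos: [0.4235, 0.2439, 0.4164]
eef_rot: [179.8, 0.3, -179.0]
contact_force: [-0.4, 0.5, -1.1]
gripper_width: 0.048
gripper_force: 0.0
```

Run:
```python
from track import *
cs=r.capture("scene");s=r.get_state();print(s["tcp_pos"],s["contact_force"],s["qd"].round(2))
b=cs["image"];a=cv2.imread("pics/scene0.png");s7=cv2.imread("pics/s7.png");s9=cv2.imread("pics/s9.png")
for n,p,X in(("c1",(417.8,178),(.582,.184,.299)),("hR",(428,161.5),(.578,.208,.333))):
    fl,v=match(a,b,p,(-4.7,21),6);print(n,fl,round(v,2),np.round(drop(cs,np.array(X),fl),4))
for p,g in(((402,162),(-3,18)),((379,145),(-3,17))):
    fl,v=match(s7,b,p,g,5,6);print("marker",fl,v,drop(cs,np.array((.5 if p[0]>390 else .41,.235,.245)),fl))
for p in((399,180),(396,177)):print("marker since grip",match(s9,b,p,(0,0),4,3))
```

```text
[0.42280764 0.24365705 0.41416844] [ 0.20685227  0.75549914 -0.21668286] [-0.04  1.07 -3.06 -0.73  0.82  0.04]
c1 [-4.5  20.75] 0.88 [0.0735 0.1098]
hR [-5.25 21.25] 0.9 [0.0719 0.3319]
marker [-3.   17.25] 0.582383394241333 (np.float64(0.06384931415467998), np.float64(0.14491190862819717))
marker [-4.75 18.5 ] 0.5713733434677124 (np.float64(0.06917431721182138), np.float64(2.5454353431385055))
marker since grip (array([0., 0.]), 0.9891335964202881)
marker since grip (array([0., 0.]), 0.7679369449615479)
```

Marker and scale are unchanged since release, and the arm is clear. I'll hand it in.

```bash
python3 -c "
from plant import r
print(r.close_job())"
```

```text
the job is handed in; nothing more can be done
None
```

I handed the job in with the planter hanging free in both prongs, the scale at about 73 mm (roughly 0.82 kg) and the marker at about 73 mm. The arm is clear, no verdict came back, and the hook hid the index and pointer, so I set the level from the marker's top stop and the measured drop, not by eye.

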